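Take the orange funnel holder off its bench track for washing

TASK

Slide the funnel holder with the orange grip along its track to the open end, lift it off there and put it standing upright in the white wash tray, lowering it to the tray floor before letting go. Leave the holder with the blue grip where it is on its own track.

Things in the scene. Friction and masses are not known exactly. Their poses are not given: they have to be found in the camera images.
- orange_holder: Funnel holder to take, 0.25 kg. Origin under its foot's centre, z up, y along the track. Foot 48 (x) x 70 (y) x 8 mm, captive in either track with 6 mm side and upward play, slick (friction about 0.12); yaw as the rack. Shoulder 36 x 44, z 24-30; 14 mm post; empty ring centred at x = +45, 48 across, z 33-39; on top, above the origin, orange grip 24 x 24 mm square, z 46-86.
- blue_holder: Funnel holder to leave alone, standing captive in the rack's other track. Same shape, size, axes and origin as the orange one, but with a blue grip.
- rack: Fixed grey plate 210 (x) x 320 (y) x 10 mm, origin under its centre, z up. Two T-tracks along y, at x = -60 and +60 mm; track floor z = 10, lips z 24-29 with a 28 mm slot, from y = -40 to +150. Black stops close the +y end. The -y end is open: plate bare and level to y = -160, so a holder with its origin at y = -80 to -125 stands free and lifts straight up.
- tray: Fixed white open wash tray, outside 210 (x) x 170 (y) x 30 mm high, walls and floor 5 mm thick. Origin: centre of its underside, on the bench; z up; inner floor at z = 5 mm.
Not all that is in view belongs to the job. What is shaped like the orange_holder but yellow is not meant.

How it is judged:
On the way, in this order (a step that is already met when the one before it is completed fails the run):
1. the orange holder has been slid out from under the lips at the open end of its track, its foot still at track-floor height (y of orange_holder in the frame of rack below -0.065 m and z of orange_holder in the frame of rack below 0.02 m), for 0.04 s.
2. the orange holder has been lifted off the rack (z of orange_holder in the frame of rack above 0.04 m), for 0.1 s.
3. the orange holder has been lowered to within 15 mm of the tray floor, still held by the fingers (x of orange_holder in the frame of tray between -0.1 and 0.1 m and y of orange_holder in the frame of tray between -0.08 and 0.08 m and z of orange_holder in the frame of tray below 0.02 m and contact force between orange_holder and the fingers above 0.5 N), for 0.04 s.
At the end, for the whole second after the job is handed in: The orange holder stands at rest and released inside the tray, its foot on the tray floor (origin within 7 mm above it) and upright within 10 degrees; the blue holder is still in its track, upright, within 20 mm of where it was (x of orange_holder in the frame of tray between -0.1 and 0.1 m and y of orange_holder in the frame of tray between -0.08 and 0.08 m and z of orange_holder in the frame of tray below 0.012 m and angle between each of orange_holder, blue_holder's own z axis and vertical below 0.17 rad and linear speed of orange_holder below 0.03 m/s and contact force between orange_holder and the fingers below 0.1 N and distance of blue_holder from where it was at the start of the episode below 0.02 m); the robot touches nothing.
It fails at once if the blue holder is moved more than 20 mm (distance of blue_holder from where it was at the start of the episode above 0.02 m).
It also fails if it takes over 45 s, if anything falls off the work surface, if the arm or the gripper's body presses on something with over 40 N, if the wrist force passes 120 N, or if a joint passes its speed limit or range.

ROBOT

A 6-joint arm with a two-finger parallel gripper is mounted at the origin on the work surface. World frame = base frame: x ahead of the robot, y to its left, z up, the work surface at z = 0. Lengths are in m, angles in rad, forces in N, time in s.
With the tool pointing down it reaches from about 0.225 to 0.875 m from the base axis. Payload 3.4 kg.
Tool frame: the origin (TCP) lies at the very end of the fingers, on their centre line; the grasp point (between the pads) lies behind it (manip.tcp_to_grasp is the z of the grasp point in the tool frame, in m); z points along the fingers, y is the direction in which the jaws open and shut (so a half turn about z gives the same grasp; the last joint's range is limited). The gripper opens to 85 mm and grips with 20 to 120 N. Pads are 22 mm wide; open, the fingers measure 114 mm over their backs; the gripper's body (76 mm by 85 mm) begins 54 mm behind the grasp point. The pads swing forward as they close: fully open they stand 13 mm farther back than shut.
Start: joints at [-1.312, 0.276, 1.505, -0, 1.361, -0.121], TCP at [0.213, -0.534, 0.231] pointing down, gripper open.
Joint ranges: [-2.89, 2.89], [-0.75, 2.08], [0.22, 2.7], [-1.18, 4.32], [0.11, 2.71], [-2.7, 2.7]. Speed limits (rad/s): [2.57, 2.57, 3.14, 3.14, 3.14, 3.14].

INTERFACE

Orientations are given as a unit quaternion [w, x, y, z].
In Python, from rig import manip, eyes gives the robot as it stands.
- The arm moves only by the tool servo_tool, never from a script. Its argument "increments" is a list of rows, each an object with "slide": the shift along the tool's x, y, z in m, a list of three; "spin": the turn about the tool's z in degrees. A call has 1 to 8 rows; each row shifts and turns the commanded pose from where the row before left it, along the tool's axes as they then stand; what a row does not reach is not made up. A row lasts 1/10 s, in which the tool goes at most 50 mm and 8.59 degrees, less where a joint would pass 70% of its speed; a pose out of reach is approached as far as the arm can. A call is refused whole if a number of a shift passes 0.05 or a number of a turn 8.59, either way. A call with a gripper value outside its range is refused whole. "hand" is the opening, from 0 (shut) to 1 (fully open), set as the call begins (left out, the last holds). The fingers move at their own pace and stop on an object; "newtons" is the grip in N (left out, the last holds). Time passes only in rows, so rows that do not move let the fingers close. It gives the time, the measured TCP pose, the force and the opening at its end, in the units of the state.
- manip.get_state(): the state, without advancing time (a new reading comes with each control period).
- eyes.get_image(name): name is "scene" or "top" or "wrist"; returns the picture (420x560x3 uint8, blue, green, red); there is no depth.
- eyes.calibration(name): a dict with "fx", "fy", "cx", "cy" (pixels), "k1" (the pictures are not rectified: a ray, as slopes to the right and down, at radius r is drawn at 1 + k1 r^2 times it, then the intrinsics apply), "rvec" (rotation vector, rad) and "tvec" (3), from world to camera coordinates, as OpenCV has them; the wrist camera has in their place "hand_eye" (4x4, takes a point from camera to tool coordinates, whose origin is the TCP and whose axes are the flange's). Camera axes: x right, y down, z forward; pixel columns grow to the right and rows downward; lengths in m; the calibration is good to about 2 mm. A picture is of the moment at which its call begins: read the wrist's pose just before it. calibration takes no time and is no camera call.
- manip.sign_off(): hands the job in, once; it reports no verdict.
The state is a dict: "clock": time; "qpos": joint angles; "qd": joint speeds; "effort": joint torques, N m; "position": TCP position; "ee_rot": TCP orientation; "contact_force": force on the tool from outside, world axes, zero at the start; "moment": the same for the moment, N m; "width": finger opening in m.
Only numpy, scipy, OpenCV 4.12 (cv2) and the standard library are available. Lean on these libraries where they do the work, as an engineer would, in place of code of your own. Each camera call takes 0.05 s, during which the arm holds its last target.

## Working session

There is one attempt and no reset: what is moved stays moved. The work goes in short steps, Python scripts to look and compute and a tool call to move; the robot and the scene stay as the last step left them, time stands still between calls to the robot, and variables do not carry over. Pictures are saved under pics/ and viewed, and the job is handed in when it is done.

Besides the shell and the picture viewer there is one more tool, called after "Call:" in YAML: its name, and indented under it one key for each argument. servo_tool: Moves the arm, as the interface text tells. Its arguments: {"type":"object","properties":{"increments":{"type":"array","items":{"type":"object","properties":{"slide":{"type":"array","items":{"type":"number"}},"spin":{"type":"number"}}}},"hand":{"type":"number"},"newtons":{"type":"number"}},"required":["increments"]}

```bash
mkdir -p pics; ls
python3 - <<'E'
from rig import manip, eyes
import cv2
for n in ("scene","top","wrist"):
    cv2.imwrite(f"pics/{n}0.png",eyes.get_image(n)); c=eyes.calibration(n); print(n,c)
print(manip.get_state(), manip.tcp_to_grasp)
E
```

```text
pics
scene {'fx': 499.9746148027822, 'fy': 499.9746148027822, 'cx': 278.5606775351843, 'cy': 215.6054870481813, 'k1': -0.044792302880452405, 'rvec': array([ 1.70577033,  1.79495462, -0.78800591]), 'tvec': array([ 0.00381265, -0.29322287,  1.72105405])}
top {'fx': 405.46931193976894, 'fy': 405.46931193976894, 'cx': 275.27115372834635, 'cy': 208.66445539666634, 'k1': 0.0340866355895874, 'rvec': array([ 2.16551326, -2.14844444,  0.10711454]), 'tvec': array([0.02778606, 0.48618183, 0.9422147 ])}
wrist {'fx': 367.9827904353423, 'fy': 367.9827904353423, 'cx': 280.3577223012789, 'cy': 209.11348401442447, 'k1': -0.09072711954345496, 'hand_eye': array([[ 7.05558556e-04, -9.65962658e-01, -2.58680587e-01,
         6.54261068e-02],
       [ 9.99999298e-01,  4.35430282e-04,  1.10154639e-03,
        -9.10970997e-04],
       [-9.51415322e-04, -2.58681183e-01,  9.65962287e-01,
        -1.43367538e-01],
       [ 0.00000000e+00,  0.00000000e+00,  0.00000000e+00,
         1.00000000e+00]])}
{'clock': 0.15, 'qpos': array([-1.31200733e+00,  2.76455540e-01,  1.50583511e+00,  1.60837643e-05,
        1.36067319e+00, -1.21058736e-01]), 'qd': array([ 0.00096594, -0.00294407, -0.00433076,  0.00074942, -0.00238658,
        0.00070915]), 'effort': array([ 1.25270490e-03, -4.17144334e+01, -2.46033025e+01, -1.52918369e-04,
        7.53751548e-03,  6.31063969e-06]), 'position': array([ 0.21306904, -0.53365714,  0.23063797]), 'ee_rot': array([-6.84510374e-04,  9.82018698e-01,  1.88782432e-01, -3.93310189e-05]), 'contact_force': array([ 0.62135432,  0.28860295, -0.1655838 ]), 'moment': array([0.03474681, 0.01194217, 0.01215176]), 'width': 0.08515827126908858} -0.0187
```

View pics/scene0.png

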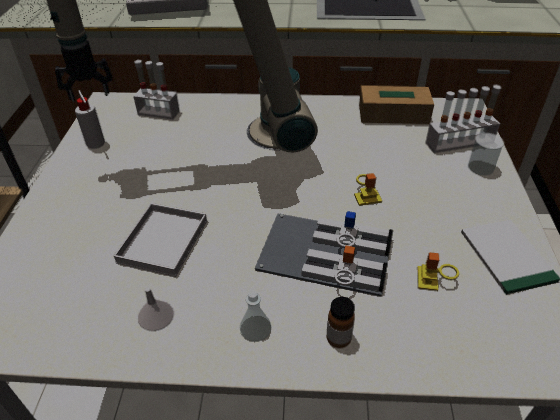

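View pics/top0.png

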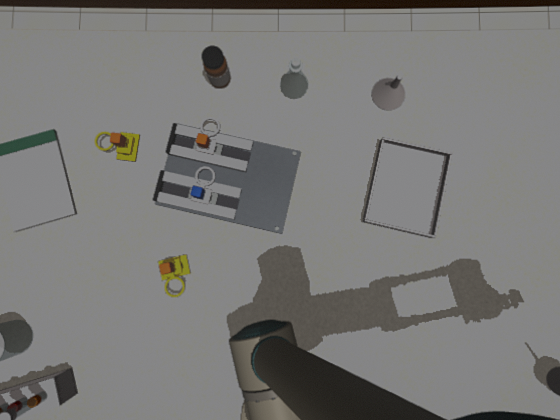

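View pics/wrist0.png

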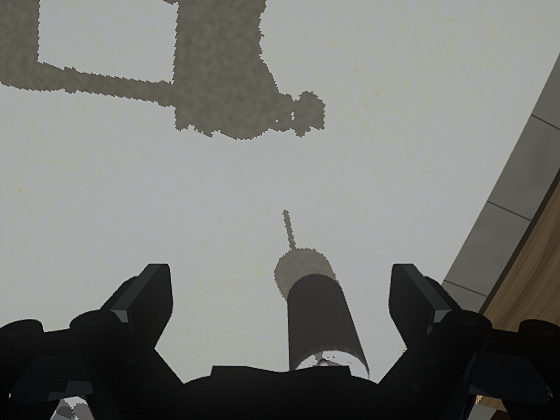

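The scene has three orange grips in the top view. The one at (203,140) is on a white holder in the rack. The ones at (118,139) and (168,268) are on yellow decoys with yellow feet on the bench. The blue grip is at (198,191). The target is (203,140), because it sits in the rack track and isn't yellow. I'll confirm with a crop.

```bash
cat > h.py <<'E'
import numpy as np, cv2
from rig import manip, eyes
from scipy.spatial.transform import Rotation as R
def ray(name,uv,st=None):
    c=eyes.calibration(name); x=np.array([(uv[0]-c['cx'])/c['fx'],(uv[1]-c['cy'])/c['fy']])
    y=x.copy()
    for _ in range(20): y=x/(1+c['k1']*(y@y))
    d=np.array([*y,1.])
    if 'rvec' in c:
        M=cv2.Rodrigues(c['rvec'])[0]; return -M.T@c['tvec'], M.T@d
    q=st['ee_rot']; T=R.from_quat([q[1],q[2],q[3],q[0]]).as_matrix(); H=c['hand_eye']
    return st['position']+T@H[:3,3], T@H[:3,:3]@d
def onz(name,uv,z,st=None):
    o,d=ray(name,uv,st); return o+d*(z-o[2])/d[2]
def two(a,b):
    (o1,d1),(o2,d2)=a,b
    A=np.stack([d1,-d2],1); t=np.linalg.lstsq(A,o2-o1,rcond=None)[0]
    p,q=o1+t[0]*d1,o2+t[1]*d2; return (p+q)/2,np.linalg.norm(p-q)
E
python3 - <<'E'
import cv2,numpy as np
im=cv2.imread('pics/top0.png'); a=cv2.resize(im[105:245,140:310],None,fx=4.5,fy=4.2,interpolation=cv2.INTER_CUBIC)
cv2.imwrite('pics/c1.png',a)
im=cv2.imread('pics/scene0.png'); a=cv2.resize(im[195:305,240:480],None,fx=3.3,fy=3.3,interpolation=cv2.INTER_CUBIC)
cv2.imwrite('pics/c2.png',a)
from h import *
for n in('top','scene'):
    im=cv2.imread(f'pics/{n}0.png'); hsv=cv2.cvtColor(im,cv2.COLOR_BGR2HSV)
    for nm,lo,hi in(('or',(5,160,70),(16,255,255)),('bl',(105,150,60),(130,255,255))):
        k,_,s,cc=cv2.connectedComponentsWithStats(cv2.inRange(hsv,lo,hi))
        for i in range(1,k):
            if s[i,4]>30: print(n,nm,s[i],cc[i])
E
```

```text
top or [110 133  11  10  89] [115.         137.56179775]
top or [196 134  12  11  92] [201.59782609 138.66304348]
top or [160 262  11  12 103] [164.93203883 267.84466019]
top bl [191 186  11  12  93] [196.15053763 191.32258065]
scene or [366 174  10   5  39] [370.41025641 176.02564103]
scene or [344 246  11   8  72] [348.97222222 249.34722222]
scene or [429 253  10   8  71] [433.52112676 256.23943662]
scene bl [346 212   9   7  51] [350.21568627 214.64705882]
```

View pics/c1.png

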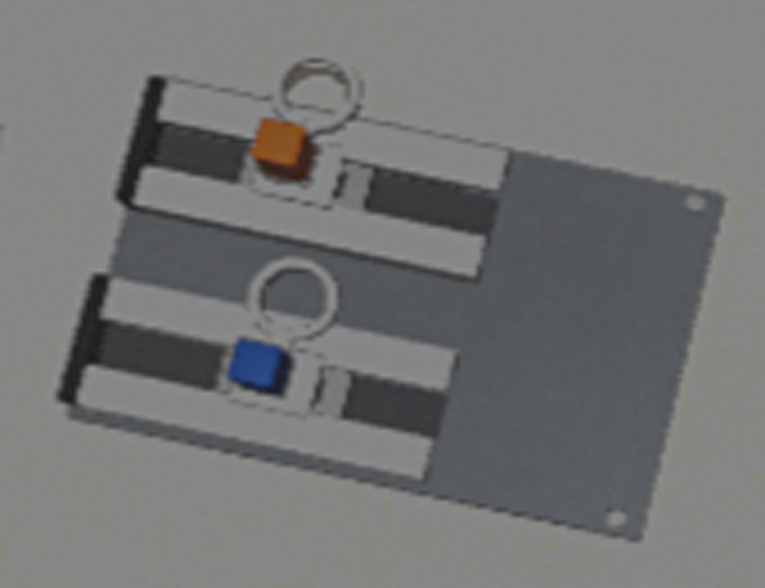

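View pics/c2.png

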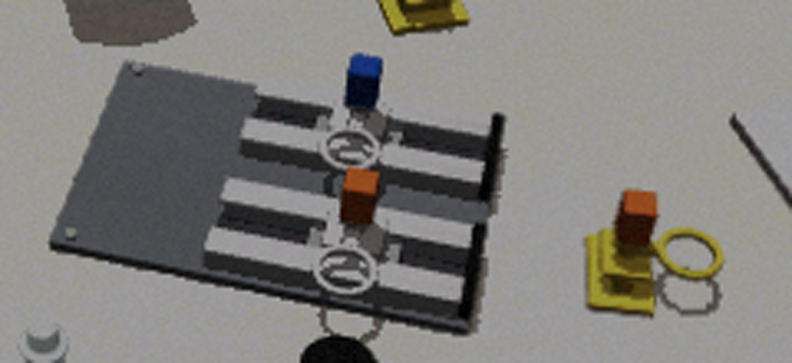

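Confirmed: the white holder with the orange top, at c1 (280,143), is in the upper track. Both yellow ones are off the rack.

Run:
```python
from h import *
f=lambda u,v:(140+(u+.5)/4.5-.5,105+(v+.5)/4.2-.5)
P=lambda u,v,z:onz('top',f(u,v),z)[:2]
e1,e2=P(724,194,.01),P(640,541,.01); print('end corners',e1,e2,np.linalg.norm(e1-e2))
b=P(68,418,.01)
print('other corner',b,np.linalg.norm(e2-b))
ym=-(e2-b)/np.linalg.norm(e2-b); xm=(e1-e2)/np.linalg.norm(e1-e2)
print('y axis yaw',np.degrees(np.arctan2(ym[1],ym[0])),'x yaw',np.degrees(np.arctan2(xm[1],xm[0])))
o=(e1+e2)/2+ym*.16
print('origin',o)
for nm,p in(('or',P(279,143,.096)),('bl',P(256,362,.096))):
    print(nm,p,'in rack',(p-o)@xm,(p-o)@ym)
print(two(ray('top',f(279,143)),ray('scene',(240+362/3.3,195+175/3.3))))
# lip ends
for q in((508,150),(480,276)): print('lip',(P(*q,.029)-o)@xm,(P(*q,.029)-o)@ym)
# tray
im=cv2.imread('pics/top0.png')
t=[onz('top',q,.03)[:2] for q in((379,139),(449,154),(434,236),(363,220))]
print('tray',t,np.mean(t,0),[np.linalg.norm(t[i]-t[i-1]) for i in range(4)])
a=cv2.resize(im[125:250,350:465],None,fx=4.5,fy=4.5,interpolation=cv2.INTER_CUBIC);cv2.imwrite('pics/c3.png',a)
```

```text
end corners [ 0.63228962 -0.02923367] [0.42779296 0.01548957] 0.20933000412234165
other corner [0.49693844 0.32624853] 0.31835865140453007
y axis yaw 77.45574358419427 x yaw -12.33630610502661
origin [0.56479228 0.14930851]
or [0.63671243 0.1990594 ] in rack 0.059630301086873276 0.06418385903064601
bl [0.51712407 0.20716625] in rack -0.058928837843646074 0.04612335222808995
(array([0.63609305, 0.20028838, 0.09810067]), np.float64(0.0032476512488841237))
lip 0.09894905659831107 -0.04025354187206431
lip 0.02336790266707522 -0.04276388651485024
tray [array([ 0.65693783, -0.21767993]), array([ 0.62029606, -0.38299622]), array([ 0.42387567, -0.3409779 ]), array([ 0.46015562, -0.17638562])] [ 0.54031629 -0.27950992] [np.float64(0.2010682922107342), np.float64(0.16932836108119076), np.float64(0.20086440387216456), np.float64(0.16854332524477383)]
```

View pics/c3.png

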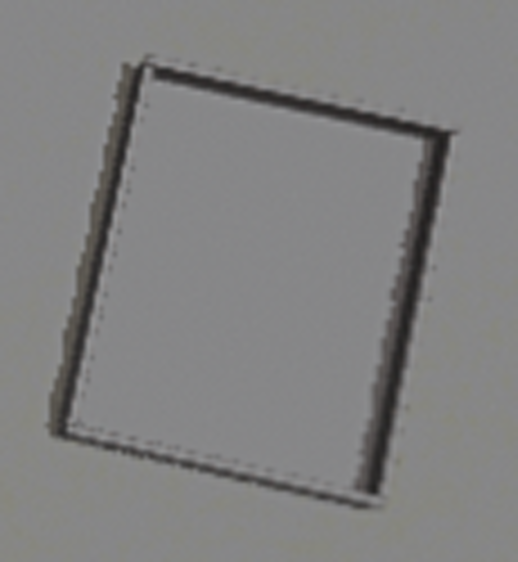

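Call:
servo_tool:
  increments:
    - {"slide":[0,0,0],"spin":8.55}
    - {"slide":[0,0,0],"spin":8.55}
    - {"slide":[0,0,0],"spin":8.55}
    - {"slide":[0,0,0],"spin":8.55}
    - {"slide":[0.014,-0.04,0]}
    - {"slide":[0.014,-0.04,0]}
    - {"slide":[0.014,-0.04,0]}
    - {"slide":[0.014,-0.04,0]}
  hand: 1
  newtons: 60

```text
$.increments[4]: bad value
```

Call:
servo_tool:
  increments:
    - {"slide":[0.014,-0.044,0]}
    - {"slide":[0.014,-0.044,0]}
    - {"slide":[0.014,-0.044,0]}
    - {"slide":[0.014,-0.044,0]}
    - {"slide":[0.014,-0.044,0]}
    - {"slide":[0.014,-0.044,0]}
    - {"slide":[0.014,-0.044,0]}
    - {"slide":[0.014,-0.044,0]}

```text
$.increments[0]: bad value
```

Each row needs both keys.

Call:
servo_tool:
  increments:
    - {"slide":[0,0,0],"spin":8.55}
    - {"slide":[0,0,0],"spin":8.55}
    - {"slide":[0,0,0],"spin":8.55}
    - {"slide":[0,0,0],"spin":8.55}
    - {"slide":[0.014,-0.04,0],"spin":0}
    - {"slide":[0.014,-0.04,0],"spin":0}
    - {"slide":[0.014,-0.04,0],"spin":0}
    - {"slide":[0.014,-0.04,0],"spin":0}
  hand: 1
  newtons: 60

```text
clock: 0.95
position: [0.3028, -0.3883, 0.231]
ee_rot: [-0.0, 0.994, -0.109, -0.0]
contact_force: [0.2, 0.0, 0.6]
width: 0.0855
```

Call:
servo_tool:
  increments:
    - {"slide":[0.014,-0.044,0],"spin":0}
    - {"slide":[0.014,-0.044,0],"spin":0}
    - {"slide":[0.014,-0.044,0],"spin":0}
    - {"slide":[0.014,-0.044,0],"spin":0}
    - {"slide":[0.014,-0.044,0],"spin":0}
    - {"slide":[0.014,-0.044,0],"spin":0}
    - {"slide":[0.014,-0.044,0],"spin":0}
    - {"slide":[0.014,-0.044,0],"spin":0}

```text
clock: 1.75
position: [0.488, -0.0684, 0.2312]
ee_rot: [0.0, 0.994, -0.108, 0.0]
contact_force: [0.5, -1.0, 0.2]
width: 0.0854
```

Call:
servo_tool:
  increments:
    - {"slide":[0.011,-0.038,0],"spin":0}
    - {"slide":[0.011,-0.038,0],"spin":0}
    - {"slide":[0.011,-0.038,0],"spin":0}
    - {"slide":[0.011,-0.038,0],"spin":0}
    - {"slide":[0.011,-0.038,0],"spin":0}
    - {"slide":[0.011,-0.038,0],"spin":0}
    - {"slide":[0,0,0],"spin":0}
    - {"slide":[0,0,0],"spin":0}

```text
clock: 2.55
position: [0.6008, 0.1387, 0.2304]
ee_rot: [0.001, 0.994, -0.107, -0.001]
contact_force: [-0.9, -0.1, -0.2]
width: 0.0857
```

Run:
```python
from h import *
st=manip.get_state(); im=eyes.get_image('wrist'); cv2.imwrite('pics/w1.png',im)
hsv=cv2.cvtColor(im,cv2.COLOR_BGR2HSV)
k,_,s,cc=cv2.connectedComponentsWithStats(cv2.inRange(hsv,(5,150,50),(18,255,255)))
print(st['position'],st['ee_rot'],[(s[i],cc[i]) for i in range(1,k) if s[i,4]>60])
```

```text
[0.60082409 0.1387483  0.23043585] [ 5.19164250e-04  9.94211645e-01 -1.07435242e-01 -7.77725891e-04] [(array([178, 149,  37,  35, 989], dtype=int32), array([193.89180991, 165.90697674])), (array([  0, 192,  18,  30, 402], dtype=int32), array([  6.87562189, 206.17412935]))]
```

View pics/w1.png

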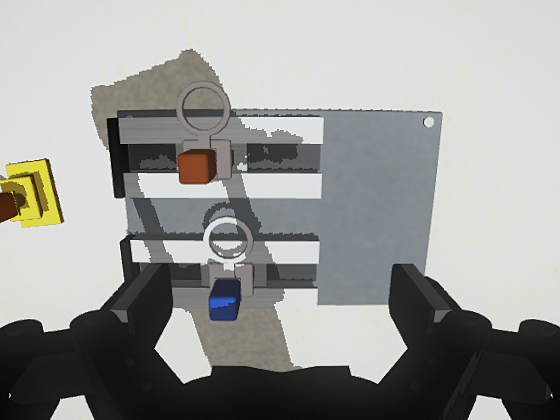

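The wrist view shows the orange grip top at about (195,166), the rack edges aligned with the tool axes, and the blue grip at (224,300).

Run:
```python
from h import *
st=manip.get_state(); im=cv2.imread('pics/w1.png'); cv2.imwrite('pics/w1c.png',cv2.resize(im[130:200,160:240],None,fx=8,fy=8,interpolation=cv2.INTER_NEAREST))
print(onz('wrist',(195,166),.096,st), onz('wrist',(324,158),.029,st)-onz('wrist',(118,158),.029,st))
a,b=onz('wrist',(322,117),.029,st),onz('wrist',(118,110),.029,st); print(np.degrees(np.arctan2(*(b-a)[1::-1])),np.linalg.norm(a-b))
q=st['ee_rot'];T=R.from_quat([q[1],q[2],q[3],q[0]]).as_matrix()
for g in (onz('wrist',(195,166),.096,st)[:2],[.6364,.1995]):
  print(T.T@(np.array([*g,.059])-st['position']))
```

```text
[0.63844725 0.1966225  0.096     ] [-0.04278338 -0.19106582  0.        ]
75.25207953321755 0.1887197879558519
[ 0.02466782 -0.06571309  0.17151694]
[ 0.02205017 -0.06808356  0.17151744]
```

View pics/w1c.png

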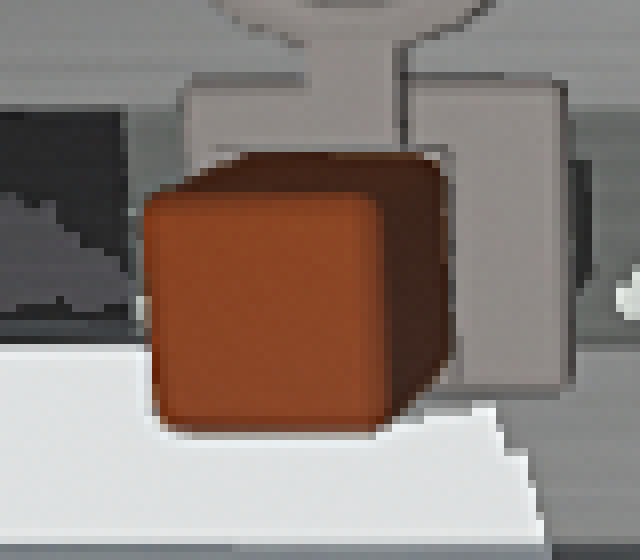

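Call:
servo_tool:
  increments:
    - {"slide":[0.011,-0.0335,0.02],"spin":0}
    - {"slide":[0.0115,-0.0335,0.02],"spin":0}
    - {"slide":[0,0,0.03],"spin":0}
    - {"slide":[0,0,0.03],"spin":0}
    - {"slide":[0,0,0.03],"spin":0}
    - {"slide":[0,0,0.025],"spin":0}
    - {"slide":[0,0,0.015],"spin":0}
    - {"slide":[0,0,0],"spin":0}

```text
clock: 3.4
position: [0.6351, 0.1967, 0.0588]
ee_rot: [0.001, 0.994, -0.109, -0.003]
contact_force: [-0.4, -0.5, -0.7]
width: 0.0855
```

Run:
```python
from h import *
print(manip.get_state()['position'])
cv2.imwrite('pics/w2.png',eyes.get_image('wrist'))
```

```text
[0.63508463 0.19666748 0.05882143]
```

View pics/w2.png

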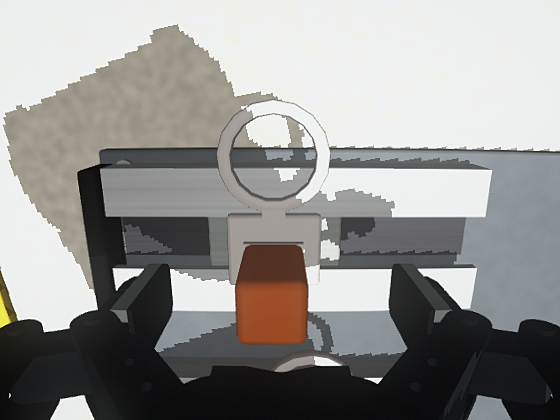

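The grip at (272,310) sits between the pads at (145,300) and (415,300), with an empty gap on either side. Closing.

Call:
servo_tool:
  increments:
    - {"slide":[0,0,0],"spin":0}
    - {"slide":[0,0,0],"spin":0}
    - {"slide":[0,0,0],"spin":0}
    - {"slide":[0,0,0],"spin":0}
    - {"slide":[0,0,0],"spin":0}
    - {"slide":[0,0,0],"spin":0}
  hand: 0
  newtons: 50

```text
clock: 4.05
position: [0.6379, 0.1989, 0.0621]
ee_rot: [-0.0, 0.994, -0.108, 0.001]
contact_force: [-0.5, 0.7, 3.8]
width: 0.0236
```

Run:
```python
from h import *
s=manip.get_state();print(s['position'],s['width'],s['contact_force'])
cv2.imwrite('pics/w3.png',eyes.get_image('wrist'))
```

```text
[0.63788817 0.19893052 0.06210316] 0.02359080056875242 [-0.47771021  0.73724066  3.79496816]
```

View pics/w3.png

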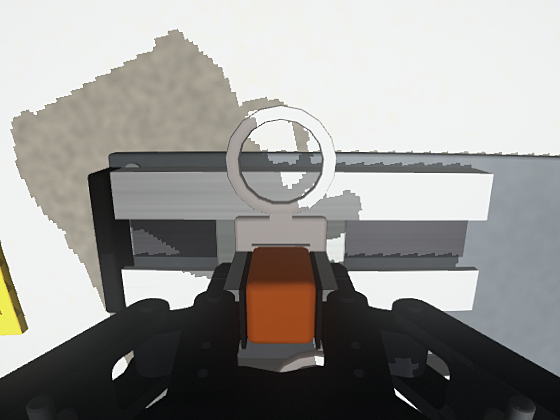

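The grip is held at width 23.6 mm and the pads are flush. Sliding along the track now (tool +y).

Call:
servo_tool:
  increments:
    - {"slide":[0,0.008,0],"spin":0}
    - {"slide":[0,0.012,0],"spin":0}
    - {"slide":[0,0.012,0],"spin":0}
    - {"slide":[0,0.012,0],"spin":0}
    - {"slide":[0,0.008,0],"spin":0}
    - {"slide":[0,0,0],"spin":0}

```text
clock: 4.7
position: [0.6265, 0.1461, 0.0621]
ee_rot: [0.001, 0.994, -0.109, 0.001]
contact_force: [-0.4, -2.0, 4.8]
width: 0.0235
```

Run:
```python
from h import *
s=manip.get_state();p=s['position'];print(p,s['width'],s['contact_force'],s['moment'])
a=np.radians(-12.45);d=p[:2]-[.56479,.14931];print(d@[np.cos(a),np.sin(a)],d@[-np.sin(a),np.cos(a)])
cv2.imwrite('pics/w4.png',eyes.get_image('wrist'))
```

```text
[0.62654638 0.14614558 0.0620681 ] 0.02349297766425001 [-0.41780709 -1.96537023  4.79417183] [-0.35121086  0.09268888 -0.00890941]
0.0609863560287925 0.010223899571102705
```

View pics/w4.png

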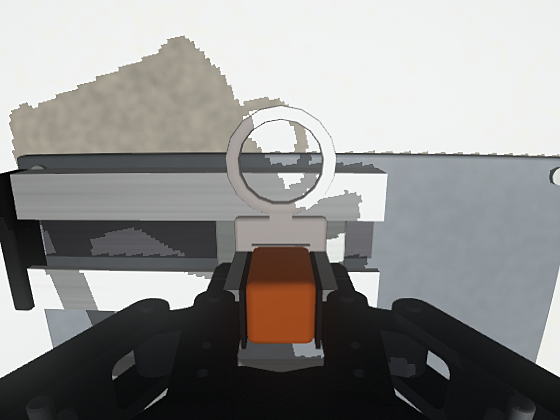

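The holder moves with the gripper, with low forces. Continuing to rack y ≈ -0.105.

Call:
servo_tool:
  increments:
    - {"slide":[0,0.01,0],"spin":0}
    - {"slide":[0,0.02,0],"spin":0}
    - {"slide":[0,0.02,0],"spin":0}
    - {"slide":[0,0.02,0],"spin":0}
    - {"slide":[0,0.02,0],"spin":0}
    - {"slide":[0,0.015,0],"spin":0}
    - {"slide":[0,0.01,0],"spin":0}
    - {"slide":[0,0,0],"spin":0}

```text
clock: 5.55
position: [0.6016, 0.0334, 0.062]
ee_rot: [0.001, 0.994, -0.109, 0.001]
contact_force: [-0.7, -3.0, 5.0]
width: 0.0231
```

Run:
```python
from h import *
s=manip.get_state();p=s['position'];print(p,s['width'],s['contact_force'],s['moment'])
a=np.radians(-12.45);d=p[:2]-[.56479,.14931];print(d@[np.cos(a),np.sin(a)],d@[-np.sin(a),np.cos(a)])
cv2.imwrite('pics/w5.png',eyes.get_image('wrist'))
```

```text
[0.6015883  0.03336532 0.0620376 ] 0.02312550778313668 [-0.71526788 -3.00261772  4.95504419] [-0.32412074  0.06101724 -0.04394222]
0.060929204617843125 -0.10528492818490862
```

View pics/w5.png

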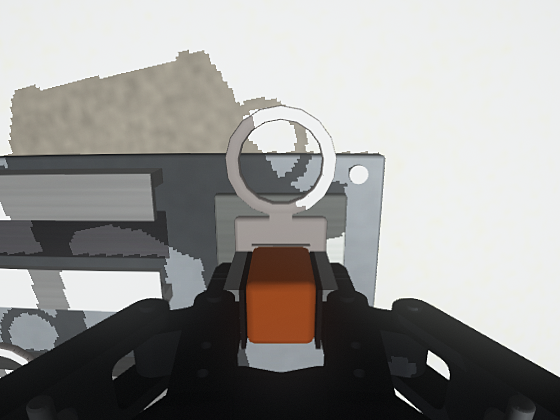

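The foot, at (215–345,195–265), is fully past the lip ends at x≈160. Lifting and carrying.

Call:
servo_tool:
  increments:
    - {"slide":[0,0,-0.01],"spin":0}
    - {"slide":[0,0,-0.02],"spin":0}
    - {"slide":[0,0,-0.025],"spin":0}
    - {"slide":[0,0,-0.025],"spin":0}
    - {"slide":[0,0,-0.02],"spin":0}
    - {"slide":[0,0,0],"spin":0}
    - {"slide":[0,0,0],"spin":0}
    - {"slide":[0,0.015,0],"spin":0}

```text
clock: 6.4
position: [0.597, 0.0222, 0.1593]
ee_rot: [-0.0, 0.994, -0.107, -0.002]
contact_force: [0.2, -0.2, -2.9]
width: 0.0231
```

Call:
servo_tool:
  increments:
    - {"slide":[-0.002,0.03,0],"spin":0}
    - {"slide":[-0.002,0.04,0],"spin":0}
    - {"slide":[-0.002,0.045,0],"spin":0}
    - {"slide":[-0.002,0.045,0],"spin":0}
    - {"slide":[-0.002,0.045,0],"spin":0}
    - {"slide":[-0.002,0.04,0],"spin":0}
    - {"slide":[0,0.03,0],"spin":0}
    - {"slide":[0,0.02,0],"spin":0}

```text
clock: 7.2
position: [0.5206, -0.2673, 0.1594]
ee_rot: [-0.0, 0.994, -0.109, -0.002]
contact_force: [0.3, 0.6, -3.2]
width: 0.023
```

Call:
servo_tool:
  increments:
    - {"slide":[0,0.009,0],"spin":0}
    - {"slide":[0,0,0],"spin":0}
    - {"slide":[0,0,0],"spin":0}

```text
clock: 7.5
position: [0.5206, -0.2723, 0.1605]
ee_rot: [-0.001, 0.994, -0.108, -0.001]
contact_force: [0.2, -0.1, -3.3]
width: 0.0234
```

Run:
```python
from h import *
s=manip.get_state();p=s['position'];print(p,s['width'],s['contact_force'],s['moment'])
a=np.radians(-12.45);d=p[:2]-[.5403,-.2795];print(d@[np.cos(a),np.sin(a)],d@[-np.sin(a),np.cos(a)])
cv2.imwrite('pics/w6.png',np.vstack([eyes.get_image('wrist')]));cv2.imwrite('pics/s6.png',eyes.get_image('scene'))
```

```text
[ 0.5205836  -0.27231736  0.16050309] 0.023391635653293337 [ 0.20172453 -0.05071642 -3.29324788] [ 0.03831243 -0.01500835 -0.00691355]
-0.020801247662466583 0.002763131182762888
```

View pics/w6.png

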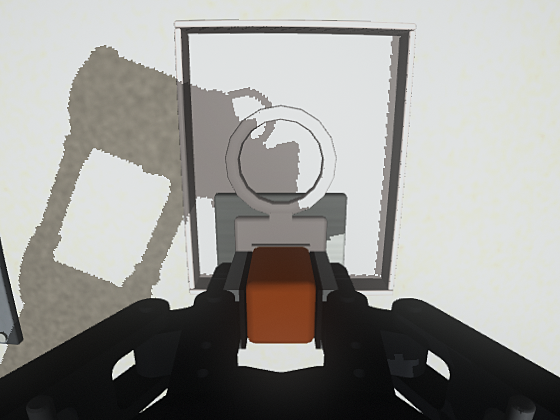

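View pics/s6.png

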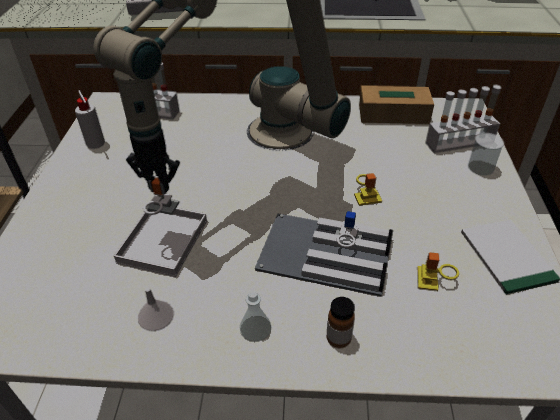

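Run:
```python
from h import *
s=manip.get_state()
P=[onz('wrist',q,.03,s)[:2] for q in((176,23),(415,26),(393,292),(190,290))]
c=np.mean(P,0);print(c,[np.linalg.norm(P[i]-P[i-1]) for i in range(4)])
a=np.radians(-12.45);d=s['position'][:2]-c;print(d@[np.cos(a),np.sin(a)],d@[-np.sin(a),np.cos(a)])
```

```text
[ 0.54180305 -0.28616425] [np.float64(0.20428556161070993), np.float64(0.16779479617248524), np.float64(0.20494194099889876), np.float64(0.16877562020580333)]
-0.02332587682797127 0.009441578102660364
```

The wrist and top estimates agree within about 7 mm. The foot (±24 × ±35 mm) will be well inside the tray, so I'm lowering.

Call:
servo_tool:
  increments:
    - {"slide":[0,0.004,0.02],"spin":0}
    - {"slide":[0,0,0.025],"spin":0}
    - {"slide":[0,0,0.025],"spin":0}
    - {"slide":[0,0,0.015],"spin":0}
    - {"slide":[0,0,0.008],"spin":0}
    - {"slide":[0,0,0.004],"spin":0}
    - {"slide":[0,0,0.002],"spin":0}
    - {"slide":[0,0,0],"spin":0}

```text
clock: 8.4
position: [0.5207, -0.2772, 0.0629]
ee_rot: [0.0, 0.994, -0.108, 0.001]
contact_force: [0.0, -0.2, -3.5]
width: 0.0234
```

Call:
servo_tool:
  increments:
    - {"slide":[0,0,0.002],"spin":0}
    - {"slide":[0,0,0.002],"spin":0}
    - {"slide":[0,0,0.001],"spin":0}
    - {"slide":[0,0,0],"spin":0}
    - {"slide":[0,0,0],"spin":0}

```text
clock: 8.9
position: [0.5202, -0.2772, 0.0573]
ee_rot: [0.0, 0.994, -0.108, 0.0]
contact_force: [0.5, 0.1, -2.4]
width: 0.0234
```

Call:
servo_tool:
  increments:
    - {"slide":[0,0,0.001],"spin":0}
    - {"slide":[0,0,0],"spin":0}
    - {"slide":[0,0,0],"spin":0}

```text
clock: 9.2
position: [0.5203, -0.2773, 0.0571]
ee_rot: [0.0, 0.994, -0.108, 0.0]
contact_force: [-1.6, 0.8, 4.7]
width: 0.0235
```

The foot is on the floor: Fz went from -3.5 to +4.7 N. Releasing and retreating straight up.

Call:
servo_tool:
  increments:
    - {"slide":[0,0,0],"spin":0}
    - {"slide":[0,0,0],"spin":0}
    - {"slide":[0,0,0],"spin":0}
    - {"slide":[0,0,0],"spin":0}
    - {"slide":[0,0,0],"spin":0}
    - {"slide":[0,0,0],"spin":0}
    - {"slide":[0,0,0],"spin":0}
  hand: 1

```text
clock: 9.9
position: [0.5202, -0.2772, 0.0563]
ee_rot: [0.0, 0.994, -0.108, 0.0]
contact_force: [-0.2, -0.8, -0.5]
width: 0.0851
```

Call:
servo_tool:
  increments:
    - {"slide":[0,0,-0.015],"spin":0}
    - {"slide":[0,0,-0.03],"spin":0}
    - {"slide":[0,0,-0.04],"spin":0}
    - {"slide":[0,0,-0.04],"spin":0}
    - {"slide":[0,0,-0.03],"spin":0}
    - {"slide":[0,0,-0.015],"spin":0}
    - {"slide":[0,0,0],"spin":0}
    - {"slide":[0,0,0],"spin":0}

```text
clock: 10.7
position: [0.5199, -0.277, 0.2258]
ee_rot: [-0.0, 0.994, -0.108, -0.0]
contact_force: [-0.3, -0.3, -1.1]
width: 0.0855
```

Run:
```python
from h import *
s=manip.get_state();print(s['position'],s['width'],s['contact_force'])
for n in('wrist','scene','top'):
    im=eyes.get_image(n);cv2.imwrite(f'pics/{n}7.png',im)
    hsv=cv2.cvtColor(im,cv2.COLOR_BGR2HSV)
    k,_,q,cc=cv2.connectedComponentsWithStats(cv2.inRange(hsv,(105,150,60),(130,255,255)))
    print(n,[(q[i],cc[i]) for i in range(1,k) if q[i,4]>30])
```

```text
[ 0.51986789 -0.27695746  0.22578986] 0.08552548641869909 [-0.28106451 -0.33292062 -1.06884847]
wrist []
scene [(array([346, 211,   9,   8,  55], dtype=int32), array([350.        , 214.52727273]))]
top [(array([191, 186,  11,  11,  93], dtype=int32), array([196.16129032, 191.31182796]))]
```

View pics/wrist7.png

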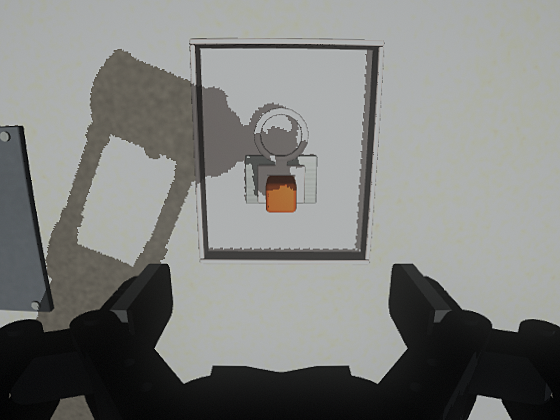

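View pics/scene7.png

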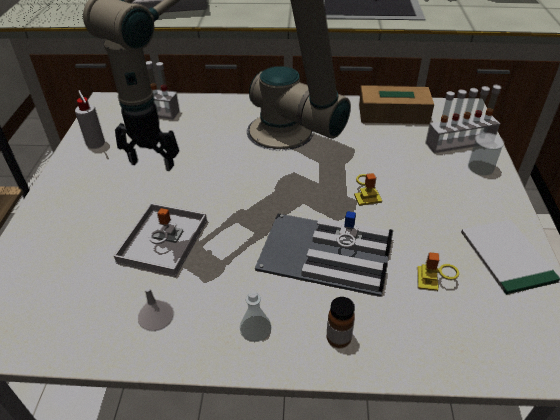

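The holder stands upright inside the tray: grip at (281,195), foot at (246–316,155–203) in the wrist view, clear of all walls. The blue grip in the top view is at (196.2,191.3), as at the start.

```bash
python3 -c "
from rig import manip
print(manip.sign_off())"
```

```text
the job is handed in; nothing more can be done
None
```

The orange-grip holder is standing upright in the wash tray, and I handed the job in at about 11 s of the 45 s allowed. I gripped it and slid it along its track to rack y ≈ -0.105 m. There I lifted it off, lowered it until its foot touched the tray floor, then let go and backed off straight up.

- **Placement:** The last wrist and scene pictures show it upright and clear of all four tray walls. Contact with the floor showed as the vertical force changing from -3.5 to +4.7 N before release.
- **Blue holder:** Its position in the top view is unchanged to within 0.1 pixel.
- **Forces and contact:** The wrist force readings between moves stayed below about 6 N. The gripper ended open, about 17 cm above its release height and touching nothing.
- **Disagreement:** My two estimates of the tray centre (top and wrist cameras) differed by about 7 mm. That is well inside the clearance and needed no correction.

The hand-in gives no verdict, so whether the run passed is not confirmed.

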